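# Work a seized latch knob loose and open the buffing-head hatch

## Task

The knob of the turn latch on top of the buffing machine is seized with packed polishing dust. Work it back and forth between its binds, feeling how hard you twist so that the shaft is not overstrained, until it breaks free; turn it anticlockwise (seen from above) all the way to its open stop, then slide the hatch fully open by its upright tab and let go. Leave the loose things lying on and around the machine where they are.

Things in the scene. Friction and masses are not known exactly. Their poses are not given: they have to be found in the camera images.
- machine: Beige cast housing of a buffing head, 240 (x) x 340 (y) x 120 mm high, fixed to the bench. Origin: centre of its underside, z up. On its flat top: the latch (axis at x +65, y -37 mm) and the sliding hatch. A shaft with an orange bell and a black buff wheel (170 mm diameter, top 180 mm above the bench, 245 to 273 mm from the origin) stands out of its +y end.
- knob_grip (a point): Point on the latch knob's axis, 36 mm above the machine's top. Knob: black upright bar, 50 mm long (point x), 14 mm thick (y), 13 to 49 mm above the top, on a thin 32 mm disc; turns about the point's z (up). Under it a flat steel tongue, 14 mm wide, its top 8 mm above the machine's, reaches 62 mm from the axis to the point's -x and blocks the hatch until turned 1.05 rad.
- latch (a joint): Angle of tongue and shaft, rad: 0 closed, + anticlockwise from above, open stop 1.45. Friction 0.1 N m. Seized: binds hard 0.03 to 0.35 either way, unequally. Once worked up to the bind on one side, it goes 0.02 to 0.06 further on the other, and so by turns; pressing on gains nothing. After 3 to 6 strokes (the first either way, the last clockwise, to -0.13 to -0.41) it is free anticlockwise.
- knob (a joint): Twist of the knob against the latch's springy shaft, rad, anticlockwise positive: 0 unloaded, 4 N m per rad (0.025 just overcomes the friction, 0.05 to 0.06 is firm: 0.2 to 0.24 N m, a bind). The shaft is overstrained beyond 0.1 rad (0.4 N m) either way. The knob's own angle from closed is latch plus knob.
- hatch (a joint): Opening of the aluminium hatch (110 x 120 mm, 4 mm sheet, front lip 11 mm high), m: 0 shut, grows as it slides towards the machine's -y, 0.08 fully open at its stop. Friction about 2.5 N. With the latch closed it butts against the tongue after about 0.03.
- hatch_tab (a point): Point in the middle of the hatch's upright steel tab, 29 mm above the machine's top; the tab is 40 mm wide (point x), 12 mm thick (point y), from 5 to 41 mm above the top. The point's axes are the machine's; it slides along -y.
- tin: Loose closed aluminium tin, 52 mm diameter, 40 mm high, standing on the machine's top at its -y end. Bystander. Origin: centre of its underside.
- wrench: Loose spanner, 160 mm long, lying on the bench on the robot's side of the machine. Bystander.
- collar: Loose dark steel collar, 44 mm diameter, 18 mm high, on the bench on the robot's side of the machine. Bystander. Origin: centre of its underside.
- compound_bar: Loose grey-brown bar of polishing compound, 100 x 40 x 30 mm, on the bench off the machine's -y end. Bystander. Origin: centre of its underside.

How it is judged:
By the outcome, as a careful person would: the job done as asked, in the order asked, and still so for the second after the job is handed in, with the robot touching nothing.
It also fails if it takes over 69 s, if anything falls off the work surface, if the arm or the gripper's body presses on something with over 40 N, if the wrist force passes 120 N, or if a joint passes its speed limit or range.

## Robot

A 6-joint arm with a two-finger parallel gripper is mounted at the origin on the work surface. World frame = base frame: x ahead of the robot, y to its left, z up, the work surface at z = 0. Lengths are in mm, angles in rad, forces in N, time in s.
With the tool pointing down it reaches from about 350 to 850 mm from the base axis. Payload 8.1 kg.
Tool frame: the origin (TCP) lies midway between the tips of the shut fingers; the grasp point (between the pads) lies 19 mm behind it (robot.tcp_to_grasp is the distance from the TCP to the grasp point, in mm); z points along the fingers, x is the direction in which the jaws open and shut, and the axes are right-handed (so a half turn about z gives the same grasp; the last joint's range is limited). The gripper opens to 93 mm and grips with 3 to 60 N. Pads are 15 mm wide; open, the fingers measure 128 mm over their backs; the gripper's body (75 mm by 188 mm) begins 65 mm behind the grasp point.
Start: joints at [1.044, 0.13, 1.488, -0, 1.523, -0.085], TCP at [256.52, 542.404, 218.635] pointing down, gripper open.
Joint ranges: [-2.96, 2.96], [-0.89, 2.26], [0.02, 2.5], [-1.34, 4.48], [0, 2.73], [-2.66, 2.66]. Speed limits (rad/s): [2.39, 2.39, 2.79, 3.14, 3.14, 3.14].

## Interface

Orientations are given as a unit quaternion [w, x, y, z].
In Python, from station import robot, camera gives the robot as it stands.
- The arm moves only by the tool apply_moves, never from a script. Its argument "steps" is a list of rows, each a list of 5 numbers: the opening, from 0 (shut) to 1 (fully open), then the shift along the tool's x, y, z each as a share of 0.15 m, from -1 to 1, then the turn about the tool's z as a share of 180 degrees, from -1 to 1. A call has 1 to 5 rows; each row shifts and turns the commanded pose from where the row before left it, along the tool's axes as they then stand; what a row does not reach is not made up. A row lasts 1/8 s, in which the tool goes at most 62.5 mm and 10.7 degrees, less where a joint would pass 70% of its speed; a pose out of reach is approached as far as the arm can. A call with a number of a shift or a turn outside -1 to 1 is refused whole. A call with a gripper value outside its range is refused whole. The fingers move at their own pace and stop on an object; "newtons" is the grip in N (left out, the last holds). Time passes only in rows, so rows that do not move let the fingers close. It gives the time, the measured TCP pose, the force and the opening at its end, in the units of the state.
- robot.get_state(): the state, without advancing time (a new reading comes with each control period).
- camera(name): name is "scene" or "side" or "wrist"; returns a dict with "color" (384x512x3 uint8, blue, green, red), "range_z" (384x512 float32, mm along the optical axis (not along the pixel's ray), 0 where there is no reading), "mtx" (3x3 intrinsics, pixels), "dist" ([k1, k2, p1, p2, k3] as OpenCV has them; the pictures are not rectified), "camera_from_world" (4x4, takes a point from world to camera coordinates); the wrist camera has in their place "tool_from_camera" (4x4, takes a point from camera to tool coordinates, whose origin is the TCP and whose axes are the tool frame's). Camera axes: x right, y up, looking along -z (the intrinsics and any distortion apply to the point x, -y, -z); pixel columns grow to the right and rows downward; lengths in mm; the calibration is good to about 2 mm. A picture is of the moment at which its call begins: read the wrist's pose just before it.
- robot.job_done(): hands the job in, once; it reports no verdict.
The state is a dict: "time": time; "q": joint angles; "joint_vel": joint speeds; "joint_torque": joint torques, N m; "eef_pos": TCP position; "tcp_rot": TCP orientation; "wrist_force": force on the tool from outside, world axes, zero at the start; "ft_torque": the same for the moment, N m; "width": finger opening in mm.
Only numpy, scipy, OpenCV 4.12 (cv2) and the standard library are available. Lean on these libraries where they do the work, as an engineer would, in place of code of your own. Each camera call takes 0.05 s, during which the arm holds its last target.

## Working session

There is one attempt and no reset: what is moved stays moved. The work goes in short steps, Python scripts to look and compute and a tool call to move; the robot and the scene stay as the last step left them, time stands still between calls to the robot, and variables do not carry over. Pictures are saved under pics/ and viewed, and the job is handed in when it is done.

Besides the shell and the picture viewer there is one more tool, called as name(argument=value, ...), one argument or row to a line, values as JSON. apply_moves: Moves the arm, as the interface text tells. Shift numbers are shares of 0.15 m and turn numbers shares of 180 degrees, none past 1 either way. Its arguments: {"type":"object","properties":{"steps":{"type":"array"},"newtons":{"type":"number"}},"required":["steps"]}

```bash
ls; mkdir -p pics; python3 - <<'E'
from station import robot,camera
import cv2,numpy as np
s=robot.get_state(); print(s)
for n in ["scene","side","wrist"]:
    c=camera(n); cv2.imwrite(f"pics/{n}0.png",c["color"]); np.savez(f"pics/{n}0.npz",**c)
    print(n,c["mtx"],c["dist"],c.get("camera_from_world",c.get("tool_from_camera")))
E
```

```text
pics
{'time': 0.0, 'q': array([ 1.04360064e+00,  1.31195989e-01,  1.48925082e+00, -1.16013933e-05,
        1.52297920e+00, -8.53516010e-02]), 'joint_vel': array([ 0.00083072,  0.00218501, -0.00035423,  0.00099312, -0.0002739 ,
       -0.00063516]), 'joint_torque': array([-4.90732382e-04, -5.59844935e+01, -4.91754484e+01,  7.68216513e-02,
        3.58023494e-02, -1.03570064e-04]), 'eef_pos': array([256.24139058, 541.91716637, 217.58226704]), 'tcp_rot': array([ 4.27731030e-04,  8.44868471e-01,  5.34973295e-01, -8.10785750e-04]), 'wrist_force': array([-0.39989712,  0.88871152, -0.42605703]), 'ft_torque': array([ 0.0116019 , -0.04689093, -0.05090873]), 'width': 92.87446787215475}
scene [[377.97666365   0.         252.97633464]
 [  0.         377.97666365 194.51020726]
 [  0.           0.           1.        ]] [0.00822543 0.         0.         0.         0.        ] [[ 2.33099405e-01  9.72367381e-01  1.28974204e-02 -6.72173367e+01]
 [-8.24594299e-01  1.90609722e-01  5.32646389e-01  3.92660604e+02]
 [ 5.15469600e-01 -1.34794695e-01  8.46239612e-01 -1.08430440e+03]
 [ 0.00000000e+00  0.000
[... 265 characters left out ...]
1  5.29744892e-03 -4.49656569e+02]
 [ 4.80003308e-01  5.70513735e-01  6.66416463e-01 -2.90472345e+02]
 [-4.34464096e-01 -5.05351279e-01  7.45560886e-01 -5.35703359e+02]
 [ 0.00000000e+00  0.00000000e+00  0.00000000e+00  1.00000000e+00]]
wrist [[311.48490622   0.         255.16232461]
 [  0.         311.48490622 196.36161554]
 [  0.           0.           1.        ]] [-0.01319286  0.          0.          0.          0.        ] [[ 9.99999677e-01  5.16179567e-04 -6.15450803e-04  2.70678054e-01]
 [ 3.19528972e-04 -9.58589335e-01 -2.84791828e-01 -7.89364765e+01]
 [-7.36968298e-04  2.84791539e-01 -9.58589190e-01 -1.65715023e+02]
 [ 0.00000000e+00  0.00000000e+00  0.00000000e+00  1.00000000e+00]]
```

View pics/scene0.png

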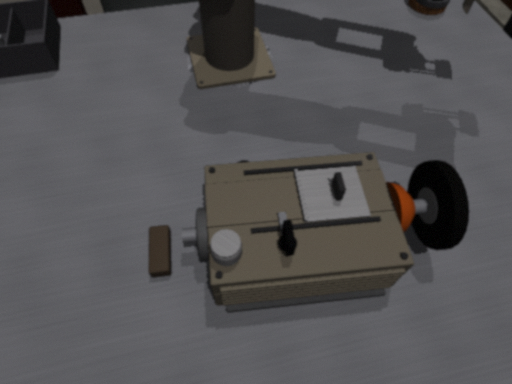

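View pics/side0.png

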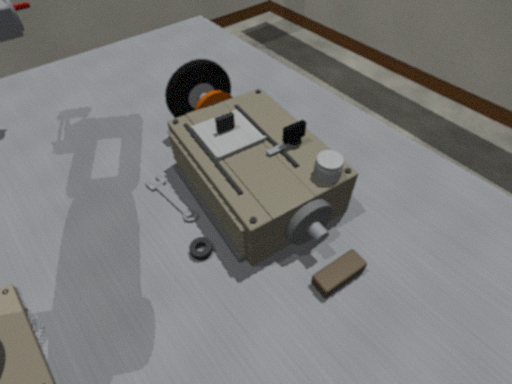

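View pics/wrist0.png

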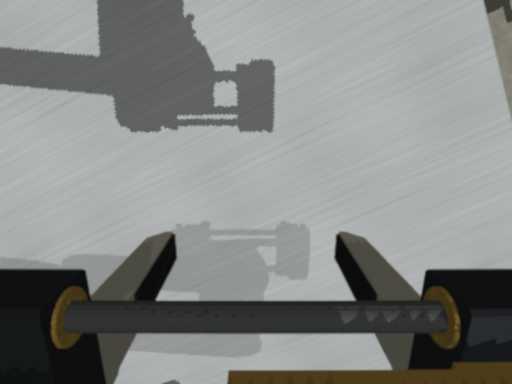

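```bash
cat > h.py <<'E'
import numpy as np,cv2
def cloud(c,T=None):
    r=c["range_z"]; h,w=r.shape
    v,u=np.mgrid[0:h,0:w]
    p=cv2.undistortPoints(np.stack([u,v],-1).reshape(-1,1,2).astype(np.float64),c["mtx"],c["dist"]).reshape(h,w,2)
    P=np.stack([p[...,0]*r,-p[...,1]*r,-r,np.ones_like(r)],-1)
    if T is None: T=np.linalg.inv(c["camera_from_world"])
    W=(P@T.T)[...,:3]; W[r<=0]=np.nan
    return W
E
python3 - <<'E'
from h import *
for n,bk,bt in [("scene",(265,215,310,260),(325,170,355,205)),("side",(275,115,312,150),(210,108,240,138))]:
    c=dict(np.load(f"pics/{n}0.npz")); W=cloud(c); col=c["color"].max(2)
    # top plane orientation
    m=(W[...,2]>112)&(W[...,2]<128)&(W[...,0]>300)
    hsv=cv2.cvtColor(c["color"],cv2.COLOR_BGR2HSV)
    pts=W[m]; print(n,"top z",np.nanmedian(pts[:,2]),len(pts),cv2.minAreaRect(pts[:,:2].astype(np.float32)))
    for nm,b in (("knob",bk),("tab",bt)):
        w=W[b[1]:b[3],b[0]:b[2]]; k=(col[b[1]:b[3],b[0]:b[2]]<70)&(w[...,2]>134)
        p=w[k]; print(nm,len(p),np.nanmin(p,0),np.nanmax(p,0))
        pt=p[p[:,2]>p[:,2].max()-8]; print("  top",len(pt),cv2.minAreaRect(pt[:,:2].astype(np.float32)),pt.mean(0)); 
    t=W[(W[...,2]>150)&(W[...,2]<175)&(col>100)&(W[...,0]>300)]
    print("tin?",len(t),t.mean(0) if len(t) else 0)
E
```

```text
scene top z 120.56361435081351 21481 ((596.5162353515625, 55.33970642089844), (460.8801574707031, 241.94857788085938), 82.8241958618164)
knob 400 [627.38290721 -45.29353645 134.00524354] [677.31246244 -21.60993864 171.5312365 ]
  top 255 ((652.0359497070312, -30.85810089111328), (14.18189811706543, 49.194278717041016), 83.10482788085938) [653.86525527 -31.54371586 168.71300248]
tab 227 [550.77137763  80.36006774 134.08917331] [591.52849027  93.69047013 163.4530174 ]
  top 124 ((572.4960327148438, 87.10395050048828), (10.082019805908203, 38.08484649658203), 82.968017578125) [573.3659683   86.4260546  160.39604291]
tin? 631 [ 641.22803512 -132.11480038  160.32859904]
side top z 119.93737257929638 13467 ((593.7583618164062, 56.08544921875), (460.41912841796875, 242.02842712402344), 82.95459747314453)
knob 369 [623.90691616 -41.5408567  134.02365204] [671.6954777  -21.08272781 170.42163308]
  top 139 ((647.7322998046875, -30.260286331176758), (12.768098831176758, 47.815406799316406), 82.83307647705078) [645.03962536 -31.2248665  167.28614126]
tab 213 [546.88500918  79.96482843 134.06466386] [583.84958168  91.54795388 161.81452119]
  top 81 ((564.4419555664062, 86.55809783935547), (7.699129104614258, 35.03972244262695), 82.65386962890625) [564.30570794  85.59214987 158.69874799]
tin? 468 [ 633.61233017 -111.71081843  159.44446058]
```

```bash
cat >> h.py <<'E'
def yaw(q):
    w,x,y,z=q
    return np.arctan2(2*(x*y+w*z),1-2*(y*y+z*z))
def rel(s,tgt):
    a=yaw(s["tcp_rot"]); d=np.array(tgt)-s["eef_pos"]
    return np.array([d[0]*np.cos(a)+d[1]*np.sin(a), d[0]*np.sin(a)-d[1]*np.cos(a), -d[2]])
E
python3 - <<'E'
from h import *
from station import robot
s=robot.get_state(); a=np.degrees(yaw(s["tcp_rot"])); print(a)
tgt=np.array([650,-30.5,250]); n=15
st=(tgt-s["eef_pos"])/n
print(np.round(st,1))
for i in range(n):
    t=np.radians(a-10.62*i); d=[st[0]*np.cos(t)+st[1]*np.sin(t), st[0]*np.sin(t)-st[1]*np.cos(t),-st[2]]
    print(np.round(np.array(d)/150,3))
E
```

```text
64.68575922133658
[ 26.2 -38.2   2.1]
[-0.155  0.267 -0.014]
[-0.103  0.291 -0.014]
[-0.048  0.305 -0.014]
[ 0.009  0.309 -0.014]
[ 0.066  0.302 -0.014]
[ 0.12   0.284 -0.014]
[ 0.171  0.257 -0.014]
[ 0.215  0.222 -0.014]
[ 0.252  0.178 -0.014]
[ 0.281  0.129 -0.014]
[ 0.3    0.075 -0.014]
[ 0.308  0.018 -0.014]
[ 0.306 -0.039 -0.014]
[ 0.294 -0.095 -0.014]
[ 0.271 -0.147 -0.014]
```

apply_moves(
  steps=[
    [0.6, -0.155, 0.267, -0.06, 0.059],
    [0.6, -0.103, 0.291, -0.06, 0.059],
    [0.6, -0.048, 0.305, -0.06, 0.059],
    [0.6, 0.009, 0.309, -0.03, 0.059],
    [0.6, 0.066, 0.302, 0, 0.059],
  ],
  newtons=50,
)

```text
time: 0.78
eef_pos: [388.6, 350.4, 250.5]
tcp_rot: [-0.0, 0.995, 0.098, 0.0]
wrist_force: [-0.1, -0.2, 0.8]
width: 56.1
```

apply_moves(
  steps=[
    [0.4, 0.12, 0.284, 0, 0.059],
    [0.4, 0.171, 0.257, 0, 0.059],
    [0.4, 0.215, 0.222, 0, 0.059],
    [0.4, 0.252, 0.178, 0, 0.059],
    [0.4, 0.281, 0.129, 0, 0.059],
  ],
)

```text
time: 1.4
eef_pos: [519.5, 159.3, 249.9]
tcp_rot: [0.0, 0.934, -0.357, -0.0]
wrist_force: [-0.4, 0.1, -0.9]
width: 37.2
```

apply_moves(
  steps=[
    [0.4, 0.3, 0.075, 0, 0.059],
    [0.4, 0.308, 0.018, 0, 0.059],
    [0.4, 0.306, -0.039, 0, 0.059],
    [0.4, 0.27, -0.095, 0, 0.059],
    [0.4, 0.2, -0.12, 0, 0.059],
  ],
)

```text
time: 2.02
eef_pos: [644.5, -18.1, 249.5]
tcp_rot: [-0.0, -0.676, 0.737, 0.0]
wrist_force: [-0.3, 1.1, -0.1]
width: 37.0
```

```bash
python3 - <<'E'
from h import *
from station import robot,camera
s=robot.get_state(); c=camera("wrist"); cv2.imwrite("pics/w1.png",c["color"])
print(s["eef_pos"],np.degrees(yaw(s["tcp_rot"])),s["q"][5])
R=np.eye(4); 
from scipy.spatial.transform import Rotation as Ro
q=s["tcp_rot"]; R[:3,:3]=Ro.from_quat([q[1],q[2],q[3],q[0]]).as_matrix(); R[:3,3]=s["eef_pos"]
W=cloud(c,R@c["tool_from_camera"]); np.savez("pics/w1.npz",W=W,col=c["color"])
col=c["color"].max(2)
m=(col<75)&(W[...,2]>135)&(W[...,2]<180)
d=np.hypot(W[...,0]-650,W[...,1]+30)<45
for nm,mm in (("knob",m&d),("tab",m&(np.hypot(W[...,0]-569,W[...,1]-87)<40))):
    p=W[mm]
    if len(p)<5: print(nm,len(p)); continue
    z=np.percentile(p[:,2],98); pt=p[p[:,2]>z-5]; print(nm,len(pt),z,cv2.minAreaRect(pt[:,:2].astype(np.float32)))
E
```

```text
[644.4825444  -18.10175638 249.51517803] -95.00984203914307 1.5506984050073294
knob 874 169.83792994468013 ((653.3040771484375, -29.37285041809082), (13.967301368713379, 46.426727294921875), 83.18460083007812)
tab 30 161.03767809127942 ((589.0667724609375, 85.07511901855469), (9.991806030273438, 3.7295284271240234), 73.8487548828125)
```

View pics/w1.png

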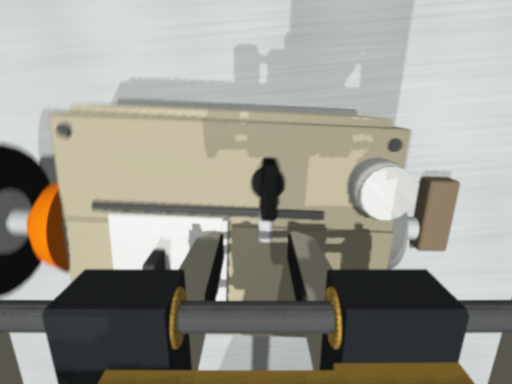

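apply_moves(
  steps=[
    [0.35, 0.077, -0.05, 0, 0.0105],
    [0.35, 0, 0, 0.1, 0],
    [0.35, 0, 0, 0.25, 0],
    [0.35, 0, 0, 0.25, 0],
    [0.35, 0, 0, 0.143, 0],
  ],
)

```text
time: 2.7
eef_pos: [648.4, -27.4, 135.2]
tcp_rot: [-0.001, -0.667, 0.745, 0.002]
wrist_force: [0.4, 0.3, 1.4]
width: 32.6
```

```bash
cat >> h.py <<'E'
def rep():
    from station import robot
    s=robot.get_state(); t=-s["ft_torque"][2]; a=(yaw(s["tcp_rot"])-np.radians(-96.9))
    a=(a+np.pi)%(2*np.pi)-np.pi
    print("t",round(float(s["time"]),2),"ang %.4f"%a,"M",np.round(s["ft_torque"],3),"F",np.round(s["wrist_force"],1),"pos",np.round(s["eef_pos"],1),"w",round(float(s["width"]),1))
    return s
E
python3 -c "
from h import *; s=rep(); print(np.degrees(yaw(s['tcp_rot'])), s['q'])
from station import camera
cv2.imwrite('pics/s2.png',camera('side')['color']);cv2.imwrite('pics/w2.png',camera('wrist')['color']); rep()"
```

```text
t 2.7 ang 0.0091 M [0.043 0.166 0.008] F [0.4 0.3 1.4] pos [648.4 -27.4 135.2] w 32.6
-96.3780292588458 [-1.21287233e-01  3.14395934e-01  1.43029540e+00  1.94497266e-04
  1.40103680e+00  1.56079297e+00]
t 2.8 ang 0.0084 M [-0.021  0.166  0.018] F [ 0.8  0.5 -0.3] pos [648.4 -27.6 135.3] w 32.6
```

View pics/s2.png

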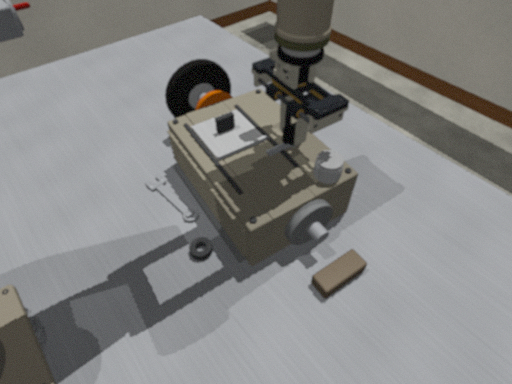

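View pics/w2.png

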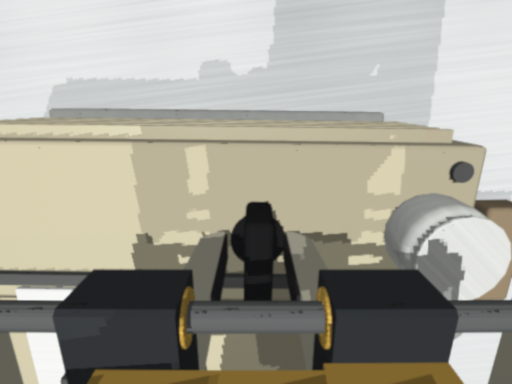

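apply_moves(
  steps=[
    [0.35, 0.01, -0.019, -0.017, 0.003],
    [0.2, 0, 0, 0, 0],
    [0.1, 0, 0, 0, 0],
    [0.1, 0, 0, 0, 0],
  ],
  newtons=50,
)

```text
time: 3.3
eef_pos: [654.1, -29.7, 142.7]
tcp_rot: [0.001, -0.662, 0.749, -0.0]
wrist_force: [1.3, 2.8, 4.5]
width: 13.5
```

```bash
python3 -c "
from h import *; rep()"
```

```text
t 3.3 ang -0.0021 M [0.743 0.014 0.024] F [1.3 2.8 4.5] pos [654.1 -29.7 142.7] w 13.5
```

apply_moves(
  steps=[
    [0.35, 0, 0, 0, 0],
    [0.35, 0, 0, 0, 0],
  ],
)

```text
time: 3.55
eef_pos: [652.9, -30.7, 140.9]
tcp_rot: [-0.0, -0.662, 0.749, 0.0]
wrist_force: [-0.3, -0.1, 1.2]
width: 28.9
```

```bash
python3 -c "
from h import *; rep()
from station import camera
c=camera('scene');cv2.imwrite('pics/sc3.png',cv2.resize(c['color'][150:290,200:400],None,fx=4,fy=4));cv2.imwrite('pics/w3.png',camera('wrist')['color']); rep()"
```

```text
t 3.55 ang -0.0026 M [0.042 0.162 0.02 ] F [-0.3 -0.1  1.2] pos [652.9 -30.7 140.9] w 28.9
t 3.65 ang -0.0027 M [-0.019  0.178 -0.008] F [ 1.3  0.5 -0.5] pos [652.9 -30.7 140.8] w 32.0
```

View pics/sc3.png

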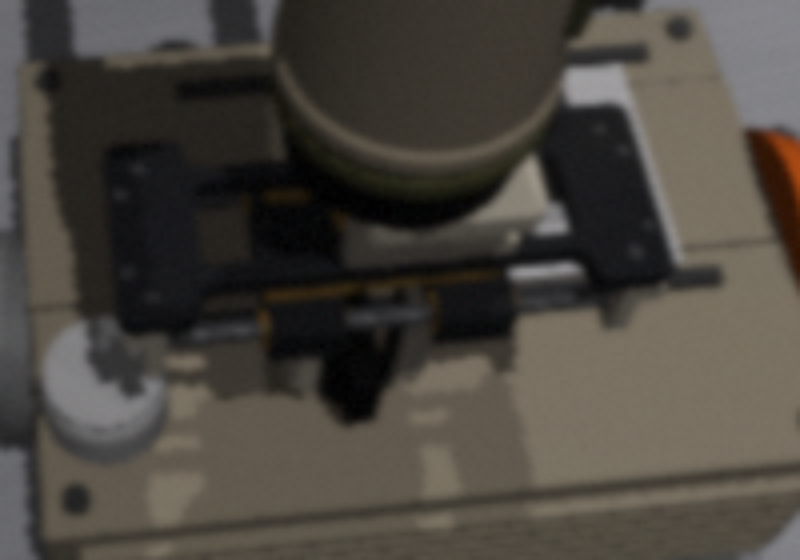

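View pics/w3.png

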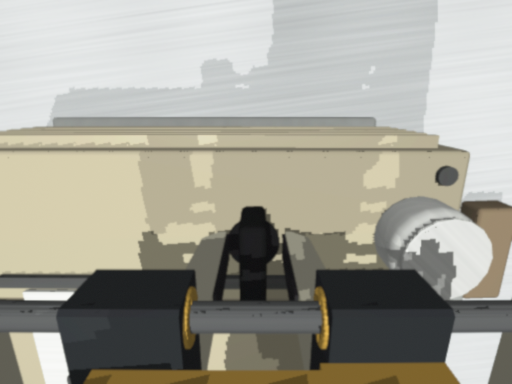

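```bash
python3 - <<'E'
from h import *
d=np.load("pics/w1.npz"); W=d["W"]; col=d["col"].max(2)
for lo,hi in ((124,135),(128,134),(165,175),(150,165)):
    m=(col<75)&(W[...,2]>lo)&(W[...,2]<hi)&(np.hypot(W[...,0]-651,W[...,1]+30)<30)
    p=W[m]; 
    if len(p)>5: print(lo,hi,len(p),p.min(0),p.max(0))
cv2.imwrite("pics/w1k.png",cv2.resize(d["col"][140:250,215:320],None,fx=5,fy=5,interpolation=cv2.INTER_NEAREST))
for v in range(150,225,4): print(v,np.round(W[v,267],1),col[v,267])
E
```

```text
124 135 251 [639.14213898 -44.66151069 129.27028392] [666.21344347 -16.22951913 134.63459467]
128 134 247 [639.14213898 -44.66151069 129.27028392] [666.21344347 -16.22951913 133.9541769 ]
165 175 872 [629.74909224 -38.14579139 165.22168988] [676.28105534 -21.38786931 170.2990646 ]
150 165 61 [646.2365246  -37.91557019 150.00554575] [676.82901585 -23.02679778 164.92845951]
150 [681.2 -32.3 119.1] 170
154 [677.5 -32.  119.3] 170
158 [673.5 -31.7 118.5] 77
162 [676.3 -30.7 154.2] 18
166 [675.5 -30.1 167.7] 28
170 [672.4 -29.9 168.4] 31
174 [668.9 -29.6 167.5] 30
178 [665.9 -29.3 168.7] 30
182 [662.7 -29.1 169.5] 30
186 [659.4 -28.8 169.8] 30
190 [655.7 -28.6 168.5] 30
194 [652.4 -28.3 168.7] 30
198 [648.7 -28.1 168. ] 29
202 [645.5 -27.8 168.9] 30
206 [642.1 -27.5 169.2] 29
210 [638.7 -27.2 169.5] 29
214 [635. -27. 169.] 29
218 [631.7 -26.7 169.7] 32
222 [626.9 -26.4 166.7] 207
```

View pics/w1k.png

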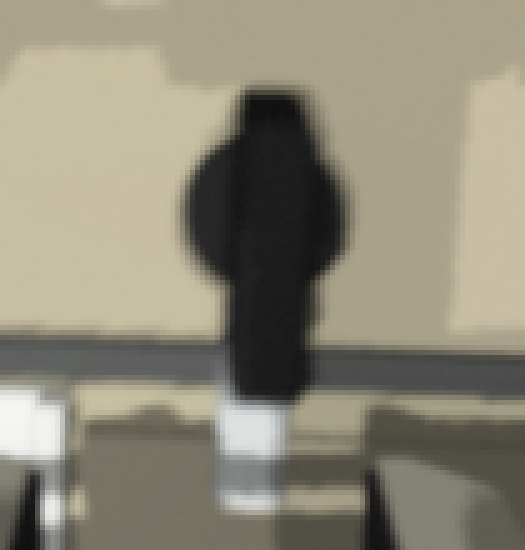

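apply_moves(
  steps=[
    [0.3, -0.003, 0, 0.02, 0],
    [0.2, 0, 0, 0, 0],
    [0.08, 0, 0, 0, 0],
    [0.08, 0, 0, 0, 0],
    [0.08, 0, 0, 0, 0],
  ],
  newtons=50,
)

```text
time: 4.28
eef_pos: [653.1, -29.5, 138.1]
tcp_rot: [0.0, -0.662, 0.749, 0.0]
wrist_force: [0.1, 3.2, -1.3]
width: 14.0
```

```bash
python3 -c "
from h import *; rep()"
```

```text
t 4.28 ang -0.0022 M [ 0.589  0.045 -0.055] F [ 0.1  3.2 -1.3] pos [653.1 -29.5 138.1] w 14.0
```

apply_moves(
  steps=[
    [0.08, 0, 0, 0, -0.006],
    [0.08, 0, 0, 0, -0.006],
    [0.08, 0, 0, 0, 0],
  ],
)

```text
time: 4.65
eef_pos: [653.1, -29.5, 138.0]
tcp_rot: [0.0, -0.677, 0.736, 0.0]
wrist_force: [1.1, 5.8, -2.3]
width: 14.1
```

```bash
python3 -c "
from h import *; rep()"
```

```text
t 4.65 ang 0.0364 M [ 0.906 -0.031 -0.132] F [ 1.1  5.8 -2.3] pos [653.1 -29.5 138. ] w 14.1
```

apply_moves(
  steps=[
    [0.08, 0, 0, 0, -0.006],
    [0.08, 0, 0, 0, 0],
  ],
)

```text
time: 4.9
eef_pos: [653.1, -29.5, 138.1]
tcp_rot: [0.0, -0.684, 0.73, 0.0]
wrist_force: [0.3, 5.4, -2.3]
width: 14.0
```

```bash
python3 -c "
from h import *; rep()"
```

```text
t 4.9 ang 0.0552 M [ 0.936  0.    -0.165] F [ 0.3  5.4 -2.3] pos [653.1 -29.5 138.1] w 14.0
```

apply_moves(
  steps=[
    [0.08, 0, 0, 0, -0.006],
    [0.08, 0, 0, 0, 0],
  ],
)

```text
time: 5.15
eef_pos: [653.2, -29.4, 138.1]
tcp_rot: [0.0, -0.691, 0.723, 0.0]
wrist_force: [1.1, 6.1, -2.6]
width: 13.5
```

```bash
python3 -c "
from h import *; rep()"
```

```text
t 5.15 ang 0.0741 M [ 0.966  0.01  -0.124] F [ 1.1  6.1 -2.6] pos [653.2 -29.4 138.1] w 13.5
```

apply_moves(
  steps=[
    [0.08, 0, 0, 0, -0.005],
    [0.08, 0, 0, 0, -0.005],
    [0.08, 0, 0, 0, 0],
  ],
)

```text
time: 5.52
eef_pos: [653.2, -29.3, 138.0]
tcp_rot: [0.0, -0.702, 0.712, 0.0]
wrist_force: [0.6, 4.5, -1.7]
width: 13.6
```

```bash
python3 -c "
from h import *; rep()"
```

```text
t 5.53 ang 0.1055 M [ 1.033  0.041 -0.155] F [ 0.6  4.5 -1.7] pos [653.2 -29.3 138. ] w 13.6
```

apply_moves(
  steps=[
    [0.08, 0, 0, 0, -0.005],
    [0.08, 0, 0, 0, -0.005],
    [0.08, 0, 0, 0, 0],
  ],
)

```text
time: 5.9
eef_pos: [653.1, -29.3, 138.0]
tcp_rot: [-0.0, 0.713, -0.701, -0.0]
wrist_force: [1.9, 5.5, -2.9]
width: 13.6
```

```bash
python3 -c "
from h import *; rep()"
```

```text
t 5.9 ang 0.1370 M [ 0.986 -0.025 -0.144] F [ 1.9  5.5 -2.9] pos [653.1 -29.3 138. ] w 13.6
```

apply_moves(
  steps=[
    [0.08, 0, 0, 0, -0.005],
    [0.08, 0, 0, 0, -0.005],
    [0.08, 0, 0, 0, 0],
  ],
)

```text
time: 6.28
eef_pos: [653.1, -29.2, 138.0]
tcp_rot: [-0.0, 0.724, -0.69, -0.0]
wrist_force: [1.2, 7.1, -2.7]
width: 14.0
```

```bash
python3 -c "
from h import *; rep()"
```

```text
t 6.28 ang 0.1684 M [ 1.122 -0.014 -0.186] F [ 1.2  7.1 -2.7] pos [653.1 -29.2 138. ] w 14.0
```

apply_moves(
  steps=[
    [0.08, 0, 0, 0, -0.005],
    [0.08, 0, 0, 0, 0],
  ],
)

```text
time: 6.52
eef_pos: [653.1, -29.2, 138.0]
tcp_rot: [-0.0, 0.729, -0.684, -0.0]
wrist_force: [1.4, 7.0, -2.2]
width: 13.6
```

```bash
python3 -c "
from h import *; rep()"
```

```text
t 6.53 ang 0.1841 M [ 1.015  0.022 -0.182] F [ 1.4  7.  -2.2] pos [653.1 -29.2 138. ] w 13.6
```

apply_moves(
  steps=[
    [0.08, -0.008, 0, 0, -0.005],
    [0.08, 0, 0, 0, 0],
  ],
)

```text
time: 6.78
eef_pos: [653.2, -29.1, 138.1]
tcp_rot: [0.0, 0.734, -0.679, 0.0]
wrist_force: [2.0, 2.5, -4.6]
width: 13.6
```

```bash
python3 -c "
from h import *; rep()"
```

```text
t 6.78 ang 0.1989 M [ 0.292 -0.208 -0.159] F [ 2.   2.5 -4.6] pos [653.2 -29.1 138.1] w 13.6
```

apply_moves(
  steps=[
    [0.08, 0, 0, 0, -0.005],
    [0.08, 0, 0, 0, -0.005],
    [0.08, 0, 0, 0, 0],
  ],
)

```text
time: 7.15
eef_pos: [653.1, -29.0, 138.1]
tcp_rot: [0.0, 0.745, -0.667, 0.0]
wrist_force: [2.2, 0.9, -5.7]
width: 13.8
```

```bash
python3 -c "
from h import *; rep()"
```

```text
t 7.15 ang 0.2302 M [ 0.175 -0.329 -0.052] F [ 2.2  0.9 -5.7] pos [653.1 -29.  138.1] w 13.8
```

```bash
python3 -c "
from h import *; rep()
from station import camera
c=camera('wrist');cv2.imwrite('pics/w4.png',cv2.resize(c['color'][180:300,190:330],None,fx=5,fy=5,interpolation=2)); rep()
c=camera('side');cv2.imwrite('pics/s4.png',cv2.resize(c['color'][100:190,230:360],None,fx=5,fy=5,interpolation=2)); rep()"
```

```text
t 7.15 ang 0.2302 M [ 0.175 -0.329 -0.052] F [ 2.2  0.9 -5.7] pos [653.1 -29.  138.1] w 13.8
t 7.2 ang 0.2299 M [ 0.121 -0.262 -0.054] F [ 2.1  1.4 -4. ] pos [653.1 -29.  138.1] w 13.2
t 7.25 ang 0.2298 M [ 0.086 -0.239 -0.153] F [ 2.2  2.  -6.3] pos [653.1 -29.  138.1] w 13.8
```

View pics/w4.png

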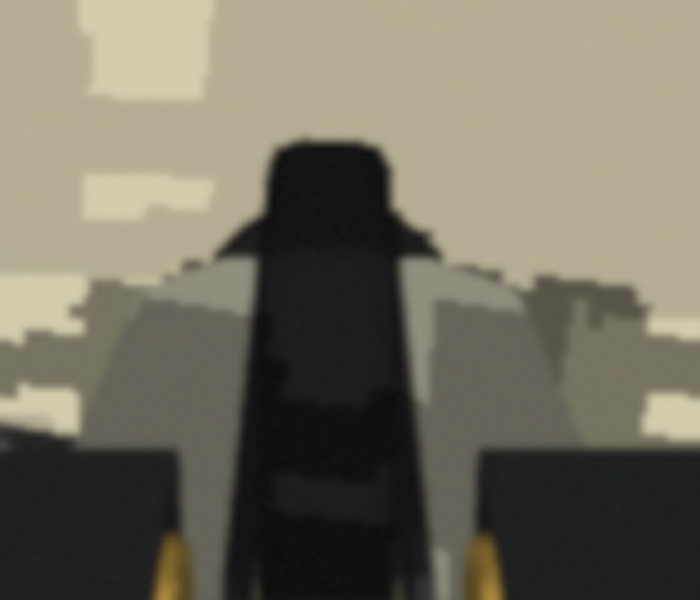

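View pics/s4.png

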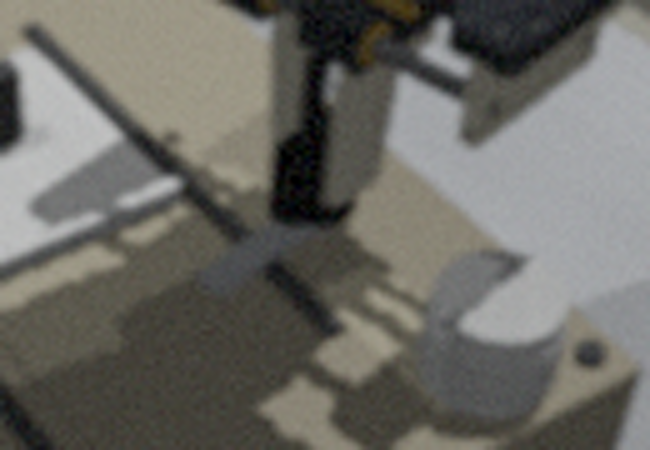

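```bash
cat >> h.py <<'E'
def avg(n=3):
    from station import robot,camera
    L=[]
    for i in range(n+1):
        s=robot.get_state(); L.append([s["ft_torque"][2],s["joint_torque"][5]])
        if i<n: camera("side")
    L=np.array(L); s=rep(); print("  M avg %.3f"%L[:,0].mean(),np.round(L[:,0],3),"j6 avg %.3f"%L[:,1].mean(),np.round(L[:,1],3))
E
python3 -c "
from h import *; avg(3)"
```

```text
t 7.4 ang 0.2298 M [ 0.065 -0.3   -0.083] F [ 2.7  0.1 -5.9] pos [653.1 -28.9 138.1] w 14.3
  M avg -0.108 [-0.153 -0.044 -0.151 -0.083] j6 avg -0.099 [-0.118 -0.098 -0.09  -0.088]
```

apply_moves(
  steps=[
    [0.08, 0, 0, 0, -0.005],
    [0.08, 0, 0, 0, -0.005],
    [0.08, 0, 0, 0, 0],
  ],
)

```text
time: 7.78
eef_pos: [653.1, -28.9, 138.1]
tcp_rot: [0.0, 0.755, -0.655, -0.0]
wrist_force: [2.7, 1.0, -6.2]
width: 14.0
```

```bash
sed -i 's/print("t",round/print("j6 %.3f"%s["joint_torque"][5],"t",round/' h.py; python3 -c "
from h import *; avg(1)"
```

```text
j6 -0.229 t 7.83 ang 0.2613 M [-0.047 -0.394 -0.144] F [ 3.2 -0.3 -6. ] pos [653.1 -28.9 138.1] w 13.9
  M avg -0.146 [-0.148 -0.144] j6 avg -0.283 [-0.336 -0.229]
```

```bash
python3 -c "
from h import *; avg(4)"
```

```text
j6 -0.150 t 8.03 ang 0.2613 M [-0.117 -0.391 -0.114] F [ 3.6 -0.2 -7.4] pos [653.1 -28.9 138.1] w 13.8
  M avg -0.148 [-0.144 -0.158 -0.195 -0.131 -0.114] j6 avg -0.174 [-0.229 -0.179 -0.159 -0.152 -0.15 ]
```

apply_moves(
  steps=[
    [0.08, 0, 0, 0, -0.005],
    [0.08, 0, 0, 0, 0],
    [0.08, 0, 0, 0, 0],
  ],
)

```text
time: 8.4
eef_pos: [653.1, -28.8, 138.1]
tcp_rot: [0.0, 0.76, -0.65, -0.0]
wrist_force: [4.0, -0.8, -7.9]
width: 13.5
```

```bash
python3 -c "
from h import *; avg(3)"
```

```text
j6 -0.200 t 8.55 ang 0.2770 M [-0.226 -0.462 -0.218] F [ 3.6 -0.1 -7.6] pos [653.1 -28.9 138.1] w 14.0
  M avg -0.197 [-0.171 -0.202 -0.197 -0.218] j6 avg -0.205 [-0.216 -0.205 -0.201 -0.2  ]
```

apply_moves(
  steps=[
    [0.08, 0, 0, 0, -0.003],
    [0.08, 0, 0, 0, 0],
    [0.08, 0, 0, 0, 0],
  ],
)

```text
time: 8.93
eef_pos: [653.1, -28.8, 138.1]
tcp_rot: [0.0, 0.763, -0.646, -0.0]
wrist_force: [4.2, -1.6, -8.7]
width: 13.7
```

```bash
python3 -c "
from h import *; avg(2)"
```

```text
j6 -0.231 t 9.03 ang 0.2865 M [-0.226 -0.491 -0.254] F [ 3.4  0.1 -9.2] pos [653.1 -28.8 138.1] w 13.9
  M avg -0.228 [-0.212 -0.218 -0.254] j6 avg -0.235 [-0.24  -0.233 -0.231]
```

apply_moves(
  steps=[
    [0.08, 0, 0, 0, 0.025],
    [0.08, 0, 0, 0, 0.025],
    [0.08, 0, 0, 0, 0.025],
    [0.08, 0, 0, 0, 0.021],
    [0.08, 0, 0, 0, 0],
  ],
)

```text
time: 9.65
eef_pos: [653.1, -29.4, 138.1]
tcp_rot: [-0.0, -0.658, 0.753, -0.0]
wrist_force: [2.9, -4.3, -8.8]
width: 13.8
```

```bash
python3 -c "
from h import *; avg(2)"
```

```text
j6 0.149 t 9.75 ang -0.0136 M [-0.721 -0.453  0.123] F [ 3.5 -3.3 -9.2] pos [653.1 -29.4 138.1] w 14.0
  M avg 0.091 [0.067 0.085 0.123] j6 avg 0.429 [0.82  0.318 0.149]
```

apply_moves(
  steps=[
    [0.08, 0.004, 0, 0, 0.005],
    [0.08, 0, 0, 0, 0.005],
    [0.08, 0, 0, 0, 0.004],
    [0.08, 0, 0, 0, 0],
    [0.08, 0, 0, 0, 0],
  ],
)

```text
time: 10.38
eef_pos: [653.1, -29.5, 138.2]
tcp_rot: [-0.0, -0.641, 0.768, -0.0]
wrist_force: [3.7, -4.2, -9.5]
width: 13.7
```

```bash
python3 -c "
from h import *; avg(2)"
```

```text
j6 0.122 t 10.47 ang -0.0592 M [-0.598 -0.625  0.158] F [  4.   -2.7 -10.6] pos [653.  -29.5 138.1] w 13.8
  M avg 0.146 [0.161 0.12  0.158] j6 avg 0.124 [0.126 0.123 0.122]
```

apply_moves(
  steps=[
    [0.08, 0, 0, 0, 0.005],
    [0.08, 0, 0, 0, 0.005],
    [0.08, 0, 0, 0, 0],
    [0.08, 0, 0, 0, 0],
  ],
)

```text
time: 10.98
eef_pos: [653.0, -29.5, 138.2]
tcp_rot: [-0.0, -0.629, 0.778, -0.0]
wrist_force: [3.5, -3.6, -10.1]
width: 13.5
```

```bash
python3 -c "
from h import *; avg(2)"
```

```text
j6 0.121 t 11.07 ang -0.0906 M [-0.596 -0.548  0.16 ] F [ 4.1 -3.1 -9.7] pos [653.  -29.6 138.1] w 13.3
  M avg 0.141 [0.089 0.173 0.16 ] j6 avg 0.123 [0.126 0.122 0.121]
```

apply_moves(
  steps=[
    [0.08, 0, 0, 0, 0.006],
    [0.08, 0, 0, 0, 0.006],
    [0.08, 0, 0, 0, 0],
    [0.08, 0, 0, 0, 0],
    [0.08, 0, 0, 0, 0],
  ],
)

```text
time: 11.7
eef_pos: [653.0, -29.6, 138.1]
tcp_rot: [-0.0, -0.614, 0.789, -0.0]
wrist_force: [4.7, -3.6, -9.7]
width: 13.5
```

```bash
python3 -c "
from h import *; rep()"
```

```text
j6 0.119 t 11.7 ang -0.1284 M [-0.693 -0.534  0.148] F [ 4.7 -3.6 -9.7] pos [653.  -29.6 138.1] w 13.5
```

apply_moves(
  steps=[
    [0.08, 0, 0, 0, 0.007],
    [0.08, 0, 0, 0, 0.006],
    [0.08, 0, 0, 0, 0],
    [0.08, 0, 0, 0, 0],
  ],
)

```text
time: 12.2
eef_pos: [653.0, -29.7, 138.1]
tcp_rot: [-0.0, -0.598, 0.802, -0.0]
wrist_force: [4.2, -4.5, -10.2]
width: 13.7
```

```bash
python3 -c "
from h import *; rep()"
```

```text
j6 0.115 t 12.2 ang -0.1692 M [-0.719 -0.576  0.092] F [  4.2  -4.5 -10.2] pos [653.  -29.7 138.1] w 13.7
```

apply_moves(
  steps=[
    [0.08, 0, 0, 0, 0.007],
    [0.08, 0, 0, 0, 0.007],
    [0.08, 0, 0, 0, 0],
    [0.08, 0, 0, 0, 0],
  ],
)

```text
time: 12.7
eef_pos: [652.9, -29.8, 138.1]
tcp_rot: [-0.0, -0.58, 0.815, -0.0]
wrist_force: [4.3, -4.5, -9.6]
width: 13.7
```

```bash
python3 -c "
from h import *; rep()"
```

```text
j6 0.226 t 12.7 ang -0.2132 M [-0.771 -0.494  0.208] F [ 4.3 -4.5 -9.6] pos [652.9 -29.8 138.1] w 13.7
```

apply_moves(
  steps=[
    [0.08, 0, 0, 0, -0.04],
    [0.08, 0, 0, 0, -0.045],
    [0.08, 0, 0, 0, -0.04],
    [0.08, 0, 0, 0, -0.022],
    [0.08, 0, 0, 0, -0.005],
  ],
)

```text
time: 13.32
eef_pos: [653.1, -28.9, 138.2]
tcp_rot: [-0.0, 0.756, -0.654, -0.0]
wrist_force: [4.4, 0.8, -10.2]
width: 13.6
```

apply_moves(
  steps=[
    [0.08, 0, 0, 0, 0],
    [0.08, 0, 0, 0, 0],
  ],
)

```text
time: 13.58
eef_pos: [653.0, -28.9, 138.1]
tcp_rot: [-0.0, 0.756, -0.655, -0.0]
wrist_force: [5.0, 1.8, -10.6]
width: 13.1
```

```bash
python3 -c "
from h import *; avg(1)"
```

```text
j6 -0.094 t 13.62 ang 0.2639 M [ 0.296 -0.751 -0.104] F [  4.9   1.4 -10.8] pos [653.  -28.9 138.1] w 13.9
  M avg -0.101 [-0.098 -0.104] j6 avg -0.097 [-0.101 -0.094]
```

apply_moves(
  steps=[
    [0.08, 0, 0, 0, -0.005],
    [0.08, 0, 0, 0, -0.005],
    [0.08, 0, 0, 0, 0],
    [0.08, 0, 0, 0, 0],
  ],
)

```text
time: 14.12
eef_pos: [653.0, -28.9, 138.1]
tcp_rot: [-0.0, 0.766, -0.642, -0.0]
wrist_force: [4.1, 2.7, -11.2]
width: 13.5
```

```bash
python3 -c "
from h import *; rep()"
```

```text
j6 -0.190 t 14.12 ang 0.2959 M [ 0.409 -0.729 -0.16 ] F [  4.1   2.7 -11.2] pos [653.  -28.9 138.1] w 13.5
```

apply_moves(
  steps=[
    [0.08, 0, 0, 0, -0.005],
    [0.08, 0, 0, 0, 0],
    [0.08, 0, 0, 0, 0],
  ],
)

```text
time: 14.5
eef_pos: [653.0, -28.8, 138.1]
tcp_rot: [-0.0, 0.771, -0.636, -0.0]
wrist_force: [4.5, 2.0, -11.0]
width: 13.6
```

```bash
python3 -c "
from h import *; rep()"
```

```text
j6 -0.242 t 14.5 ang 0.3116 M [ 0.396 -0.705 -0.242] F [  4.5   2.  -11. ] pos [653.  -28.8 138.1] w 13.6
```

apply_moves(
  steps=[
    [0.08, 0, 0, 0, 0.045],
    [0.08, 0, 0, 0, 0.045],
    [0.08, 0, 0, 0, 0.042],
    [0.08, 0, 0, 0, 0.024],
    [0.08, 0, 0, 0, 0.007],
  ],
)

```text
time: 15.12
eef_pos: [653.0, -29.8, 138.2]
tcp_rot: [-0.0, -0.585, 0.811, -0.0]
wrist_force: [3.7, -2.1, -11.6]
width: 14.1
```

apply_moves(
  steps=[
    [0.08, 0, 0, 0, 0.005],
    [0.08, 0, 0, 0, 0],
    [0.08, 0, 0, 0, 0],
  ],
)

```text
time: 15.5
eef_pos: [653.0, -29.8, 138.2]
tcp_rot: [-0.0, -0.579, 0.815, -0.0]
wrist_force: [3.9, -4.1, -10.9]
width: 13.6
```

```bash
python3 -c "
from h import *; rep()"
```

```text
j6 0.123 t 15.5 ang -0.2155 M [-0.701 -0.575  0.138] F [  3.9  -4.1 -10.9] pos [653.  -29.8 138.2] w 13.6
```

Sliding further clockwise than the last bind (0.12 versus 0.22 at the same angle).

apply_moves(
  steps=[
    [0.08, 0, 0, 0, 0.005],
    [0.08, 0, 0, 0, 0.005],
    [0.08, 0, 0, 0, 0],
    [0.08, 0, 0, 0, 0],
  ],
)

```text
time: 16.0
eef_pos: [652.9, -29.9, 138.1]
tcp_rot: [-0.0, -0.566, 0.824, -0.0]
wrist_force: [3.7, -3.4, -10.9]
width: 14.1
```

```bash
python3 -c "
from h import *; rep()"
```

```text
j6 0.213 t 16.0 ang -0.2469 M [-0.685 -0.466  0.168] F [  3.7  -3.4 -10.9] pos [652.9 -29.9 138.1] w 14.1
```

apply_moves(
  steps=[
    [0.08, 0, 0, 0, 0.004],
    [0.08, 0, 0, 0, 0],
    [0.08, 0, 0, 0, 0],
  ],
)

```text
time: 16.38
eef_pos: [652.9, -29.9, 138.1]
tcp_rot: [-0.0, -0.561, 0.828, -0.0]
wrist_force: [3.5, -4.9, -11.4]
width: 13.4
```

```bash
python3 -c "
from h import *; rep()"
```

```text
j6 0.253 t 16.38 ang -0.2594 M [-0.677 -0.492  0.268] F [  3.5  -4.9 -11.4] pos [652.9 -29.9 138.1] w 13.4
```

apply_moves(
  steps=[
    [0.08, 0, 0, 0, -0.045],
    [0.08, 0, 0, 0, -0.05],
    [0.08, 0, 0, 0, -0.045],
    [0.08, 0, 0, 0, -0.024],
    [0.08, 0, 0, 0, -0.006],
  ],
)

```text
time: 17.0
eef_pos: [653.0, -28.9, 138.1]
tcp_rot: [-0.0, 0.76, -0.65, -0.0]
wrist_force: [4.1, 1.1, -10.3]
width: 13.8
```

apply_moves(
  steps=[
    [0.08, 0, 0, 0, -0.005],
    [0.08, 0, 0, 0, 0],
    [0.08, 0, 0, 0, 0],
  ],
)

```text
time: 17.38
eef_pos: [653.1, -28.9, 138.2]
tcp_rot: [-0.0, 0.764, -0.645, -0.0]
wrist_force: [4.4, 2.9, -11.7]
width: 13.5
```

```bash
python3 -c "
from h import *; rep()"
```

```text
j6 -0.071 t 17.38 ang 0.2893 M [ 0.415 -0.711 -0.08 ] F [  4.4   2.9 -11.7] pos [653.1 -28.9 138.2] w 13.5
```

apply_moves(
  steps=[
    [0.08, 0, 0, 0, -0.005],
    [0.08, 0, 0, 0, -0.006],
    [0.08, 0, 0, 0, 0],
    [0.08, 0, 0, 0, 0],
  ],
)

```text
time: 17.88
eef_pos: [653.0, -28.8, 138.2]
tcp_rot: [-0.0, 0.775, -0.632, -0.0]
wrist_force: [4.7, 3.2, -11.4]
width: 13.7
```

```bash
python3 -c "
from h import *; rep()"
```

```text
j6 -0.143 t 17.88 ang 0.3238 M [ 0.417 -0.721 -0.144] F [  4.7   3.2 -11.4] pos [653.  -28.8 138.2] w 13.7
```

apply_moves(
  steps=[
    [0.08, 0, 0, 0, -0.006],
    [0.08, 0, 0, 0, 0],
    [0.08, 0, 0, 0, 0],
  ],
)

```text
time: 18.25
eef_pos: [653.0, -28.8, 138.2]
tcp_rot: [-0.0, 0.781, -0.624, -0.0]
wrist_force: [4.7, 3.8, -11.3]
width: 14.0
```

```bash
python3 -c "
from h import *; rep()"
```

```text
j6 -0.205 t 18.25 ang 0.3425 M [ 0.418 -0.656 -0.222] F [  4.7   3.8 -11.3] pos [653.  -28.8 138.2] w 14.0
```

apply_moves(
  steps=[
    [0.08, 0, 0, 0, -0.003],
    [0.08, 0, 0, 0, 0],
    [0.08, 0, 0, 0, 0],
  ],
)

```text
time: 18.62
eef_pos: [653.0, -28.7, 138.2]
tcp_rot: [-0.0, 0.784, -0.621, -0.0]
wrist_force: [4.1, 3.2, -11.4]
width: 13.7
```

```bash
python3 -c "
from h import *; rep()"
```

```text
j6 -0.233 t 18.62 ang 0.3520 M [ 0.456 -0.693 -0.249] F [  4.1   3.2 -11.4] pos [653.  -28.7 138.2] w 13.7
```

apply_moves(
  steps=[
    [0.08, 0, 0, 0, 0.05],
    [0.08, 0, 0, 0, 0.053],
    [0.08, 0, 0, 0, 0.05],
    [0.08, 0, 0, 0, 0.03],
    [0.08, 0, 0, 0, 0.007],
  ],
)

```text
time: 19.25
eef_pos: [652.9, -29.9, 138.2]
tcp_rot: [-0.0, -0.567, 0.824, -0.0]
wrist_force: [3.7, -2.0, -10.8]
width: 13.8
```

apply_moves(
  steps=[
    [0.08, 0, 0, 0, 0.004],
    [0.08, 0, 0, 0, 0],
    [0.08, 0, 0, 0, 0],
  ],
)

```text
time: 19.62
eef_pos: [652.9, -29.9, 138.1]
tcp_rot: [-0.0, -0.562, 0.827, -0.0]
wrist_force: [2.3, -4.2, -10.9]
width: 13.7
```

```bash
python3 -c "
from h import *; rep()"
```

```text
j6 0.102 t 19.62 ang -0.2563 M [-0.776 -0.446  0.115] F [  2.3  -4.2 -10.9] pos [652.9 -29.9 138.1] w 13.7
```

apply_moves(
  steps=[
    [0.08, 0, 0, 0, 0.005],
    [0.08, 0, 0, 0, 0.005],
    [0.08, 0, 0, 0, 0],
    [0.08, 0, 0, 0, 0],
  ],
)

```text
time: 20.12
eef_pos: [652.9, -29.9, 138.2]
tcp_rot: [-0.0, -0.549, 0.836, -0.0]
wrist_force: [3.4, -3.9, -11.0]
width: 13.7
```

```bash
python3 -c "
from h import *; rep()"
```

```text
j6 0.187 t 20.12 ang -0.2877 M [-0.805 -0.437  0.213] F [  3.4  -3.9 -11. ] pos [652.9 -29.9 138.2] w 13.7
```

apply_moves(
  steps=[
    [0.08, 0, 0, 0, 0.005],
    [0.08, 0, 0, 0, 0],
    [0.08, 0, 0, 0, 0],
  ],
)

```text
time: 20.5
eef_pos: [652.9, -30.0, 138.2]
tcp_rot: [-0.0, -0.543, 0.84, -0.0]
wrist_force: [3.5, -5.0, -11.3]
width: 13.4
```

```bash
python3 -c "
from h import *; rep()"
```

```text
j6 0.238 t 20.5 ang -0.3034 M [-0.773 -0.404  0.228] F [  3.5  -5.  -11.3] pos [652.9 -30.  138.2] w 13.4
```

apply_moves(
  steps=[
    [0.08, 0, 0, 0, -0.05],
    [0.08, 0, 0, 0, -0.055],
    [0.08, 0, 0, 0, -0.05],
    [0.08, 0, 0, 0, -0.03],
    [0.08, 0, 0, 0, -0.01],
  ],
)

```text
time: 21.12
eef_pos: [653.1, -28.8, 138.2]
tcp_rot: [-0.0, 0.771, -0.637, -0.0]
wrist_force: [3.1, 1.1, -12.1]
width: 13.3
```

apply_moves(
  steps=[
    [0.08, 0, 0, 0, -0.006],
    [0.08, 0, 0, 0, -0.006],
    [0.08, 0, 0, 0, 0],
    [0.08, 0, 0, 0, 0],
  ],
)

```text
time: 21.62
eef_pos: [653.0, -28.7, 138.2]
tcp_rot: [-0.0, 0.782, -0.623, -0.0]
wrist_force: [4.3, 2.8, -11.3]
width: 13.5
```

```bash
python3 -c "
from h import *; rep()"
```

```text
j6 -0.104 t 21.62 ang 0.3462 M [ 0.569 -0.642 -0.103] F [  4.3   2.8 -11.3] pos [653.  -28.7 138.2] w 13.5
```

apply_moves(
  steps=[
    [0.08, 0, 0, 0, -0.006],
    [0.08, 0, 0, 0, -0.006],
    [0.08, 0, 0, 0, 0],
    [0.08, 0, 0, 0, 0],
  ],
)

```text
time: 22.12
eef_pos: [653.0, -28.7, 138.1]
tcp_rot: [-0.0, 0.794, -0.608, -0.0]
wrist_force: [3.5, 1.8, -11.1]
width: 13.5
```

```bash
python3 -c "
from h import *; rep()"
```

```text
j6 -0.104 t 22.12 ang 0.3840 M [ 0.566 -0.567 -0.126] F [  3.5   1.8 -11.1] pos [653.  -28.7 138.1] w 13.5
```

apply_moves(
  steps=[
    [0.08, 0, 0, 0, -0.006],
    [0.08, 0, 0, 0, -0.007],
    [0.08, 0, 0, 0, 0],
    [0.08, 0, 0, 0, 0],
  ],
)

```text
time: 22.62
eef_pos: [653.0, -28.6, 138.2]
tcp_rot: [-0.0, 0.806, -0.592, -0.0]
wrist_force: [4.3, 3.9, -11.1]
width: 13.8
```

```bash
python3 -c "
from h import *; rep()"
```

```text
j6 -0.104 t 22.62 ang 0.4249 M [ 0.665 -0.631 -0.097] F [  4.3   3.9 -11.1] pos [653.  -28.6 138.2] w 13.8
```

apply_moves(
  steps=[
    [0.08, 0, 0, 0, -0.02],
    [0.08, 0, 0, 0, -0.035],
    [0.08, 0, 0, 0, -0.035],
    [0.08, 0, 0, 0, -0.035],
    [0.08, 0, 0, 0, -0.02],
  ],
)

```text
time: 23.25
eef_pos: [652.6, -27.8, 138.1]
tcp_rot: [-0.001, 0.92, -0.393, -0.001]
wrist_force: [1.4, 7.5, -10.5]
width: 13.8
```

```bash
python3 -c "
from h import *; rep()"
```

```text
j6 0.514 t 23.25 ang 0.8836 M [ 1.159 -0.19  -0.094] F [  1.4   7.5 -10.5] pos [652.6 -27.8 138.1] w 13.8
```

apply_moves(
  steps=[
    [0.08, -0.006, -0.005, 0.004, -0.03],
    [0.08, 0, 0, 0, -0.04],
    [0.08, 0, 0, 0, -0.04],
    [0.08, 0, 0, 0, -0.03],
    [0.08, 0, 0, 0, -0.015],
  ],
)

```text
time: 23.88
eef_pos: [651.8, -27.2, 138.0]
tcp_rot: [-0.001, 0.987, -0.16, -0.001]
wrist_force: [-4.4, 5.5, -4.0]
width: 13.9
```

apply_moves(
  steps=[
    [0.08, 0, 0, 0, 0],
    [0.08, 0, 0, 0, 0],
  ],
)

```text
time: 24.12
eef_pos: [651.8, -27.2, 138.1]
tcp_rot: [-0.0, 0.987, -0.161, -0.001]
wrist_force: [-3.8, 4.8, -4.7]
width: 14.2
```

```bash
python3 -c "
from h import *; rep()"
```

```text
j6 -0.108 t 24.12 ang 1.3675 M [ 0.828  0.773 -0.126] F [-3.8  4.8 -4.7] pos [651.8 -27.2 138.1] w 14.2
```

apply_moves(
  steps=[
    [0.08, 0, 0, 0, -0.012],
    [0.08, 0, 0, 0, -0.012],
    [0.08, 0, 0, 0, -0.006],
    [0.08, 0, 0, 0, 0],
    [0.08, 0, 0, 0, 0],
  ],
)

```text
time: 24.75
eef_pos: [651.6, -27.1, 138.1]
tcp_rot: [-0.001, 0.993, -0.114, -0.002]
wrist_force: [-5.8, 5.4, -4.1]
width: 13.7
```

```bash
python3 -c "
from h import *; rep()"
```

```text
j6 -0.112 t 24.75 ang 1.4618 M [ 0.839  0.911 -0.086] F [-5.8  5.4 -4.1] pos [651.6 -27.1 138.1] w 13.7
```

apply_moves(
  steps=[
    [0.08, 0, 0, 0, -0.006],
    [0.08, 0, 0, 0, -0.005],
    [0.08, 0, 0, 0, 0],
    [0.08, 0, 0, 0, 0],
  ],
)

```text
time: 25.25
eef_pos: [651.5, -27.1, 138.0]
tcp_rot: [-0.001, 0.995, -0.097, -0.002]
wrist_force: [-5.9, 6.0, -3.9]
width: 13.8
```

```bash
python3 -c "
from h import *; rep()"
```

```text
j6 -0.196 t 25.25 ang 1.4963 M [ 0.829  0.986 -0.16 ] F [-5.9  6.  -3.9] pos [651.5 -27.1 138. ] w 13.8
```

apply_moves(
  steps=[
    [0.08, 0, 0, 0, -0.004],
    [0.08, 0, 0, 0, 0],
    [0.08, 0, 0, 0, 0],
  ],
)

```text
time: 25.62
eef_pos: [651.5, -27.1, 138.1]
tcp_rot: [-0.001, 0.996, -0.091, -0.002]
wrist_force: [-6.1, 4.4, -4.2]
width: 13.7
```

```bash
python3 -c "
from h import *; rep()"
```

```text
j6 -0.240 t 25.62 ang 1.5088 M [ 0.88   1.017 -0.224] F [-6.1  4.4 -4.2] pos [651.5 -27.1 138.1] w 13.7
```

apply_moves(
  steps=[
    [0.08, 0, 0, 0, 0.015],
    [0.08, 0, 0, 0, 0],
    [0.3, 0, 0, 0, 0],
    [0.35, 0, 0, 0, 0],
    [0.35, 0, 0, -0.05, 0],
  ],
)

```text
time: 26.25
eef_pos: [653.1, -28.5, 145.8]
tcp_rot: [0.0, 0.993, -0.115, 0.0]
wrist_force: [0.1, -1.2, 0.7]
width: 32.0
```

apply_moves(
  steps=[
    [0.35, 0, 0, -0.15, 0],
    [0.35, 0, 0, -0.3, 0],
    [0.4, 0, 0, -0.2, 0.059],
    [0.5, 0, 0, 0, 0.059],
    [0.5, 0, 0, 0, 0.059],
  ],
)

```text
time: 26.88
eef_pos: [653.7, -28.5, 244.8]
tcp_rot: [-0.0, 0.923, -0.386, 0.001]
wrist_force: [-1.3, 0.5, -0.4]
width: 45.7
```

apply_moves(
  steps=[
    [0.5, 0, 0, 0, 0.059],
    [0.5, 0, 0, 0, 0.059],
    [0.5, 0, 0, 0, 0.059],
    [0.5, 0, 0, 0, 0.059],
    [0.5, 0, 0, 0, 0.059],
  ],
)

```text
time: 27.5
eef_pos: [653.3, -28.5, 243.9]
tcp_rot: [0.0, -0.653, 0.757, -0.001]
wrist_force: [0.7, -0.6, -0.5]
width: 46.5
```

```bash
python3 - <<'E'
from h import *
s=rep(); print(rel(s,[570,60,s["eef_pos"][2]])/150)
E
```

```text
j6 -3.107 t 27.5 ang -0.0277 M [ 0.048  0.167 -0.033] F [ 0.7 -0.6 -0.5] pos [653.3 -28.5 243.9] w 46.5
[-0.50132634  0.63617957 -0.        ]
```

apply_moves(
  steps=[
    [0.5, -0.17, 0.166, 0, 0],
    [0.5, -0.17, 0.166, 0, 0],
    [0.5, -0.17, 0.166, 0, 0],
    [0.5, -0.17, 0.166, 0, -0.009],
    [0.5, 0, 0, 0, 0],
  ],
)

```text
time: 28.12
eef_pos: [568.3, 88.5, 244.2]
tcp_rot: [0.001, -0.667, 0.745, -0.0]
wrist_force: [0.4, -0.1, -0.2]
width: 46.9
```

```bash
python3 - <<'E'
from h import *
from station import robot,camera
from scipy.spatial.transform import Rotation as Ro
s=rep(); c=camera("wrist"); cv2.imwrite("pics/w5.png",c["color"])
R=np.eye(4); q=s["tcp_rot"]; R[:3,:3]=Ro.from_quat([q[1],q[2],q[3],q[0]]).as_matrix(); R[:3,3]=s["eef_pos"]
W=cloud(c,R@c["tool_from_camera"]); col=c["color"].max(2)
m=(np.hypot(W[...,0]-569,W[...,1]-87)<40)&(W[...,2]>150)&(W[...,2]<170)
p=W[m]; print(len(p),p.min(0),p.max(0),cv2.minAreaRect(p[:,:2].astype(np.float32)))
c=camera("scene"); cv2.imwrite("pics/sc5.png",c["color"])
E
```

```text
j6 0.215 t 28.12 ang 0.0096 M [-0.037  0.169 -0.02 ] F [ 0.4 -0.1 -0.2] pos [568.3  88.5 244.2] w 46.9
674 [550.95585079  80.81628478 150.19326586] [590.97040046  96.72397965 162.59276695] ((570.9283447265625, 88.68881225585938), (11.92374038696289, 39.595855712890625), 83.33524322509766)
```

View pics/w5.png

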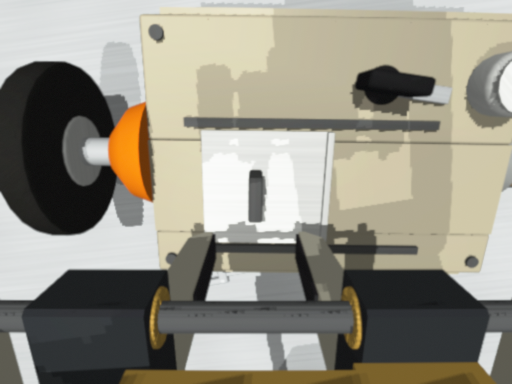

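View pics/sc5.png

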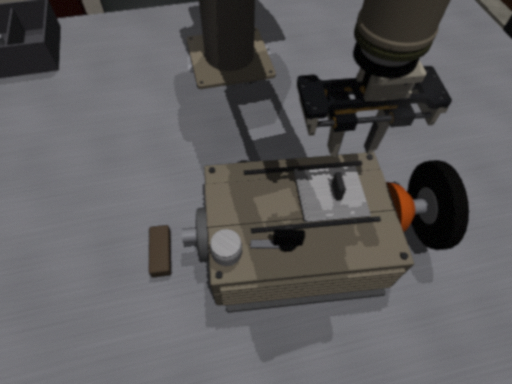

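apply_moves(
  steps=[
    [0.4, 0.001, -0.017, 0.1, 0.003],
    [0.4, 0, 0, 0.25, 0],
    [0.4, 0, 0, 0.25, 0],
    [0.4, 0, 0, 0.115, 0],
    [0.4, 0, 0, 0, 0],
  ],
  newtons=30,
)

```text
time: 28.85
eef_pos: [570.4, 85.8, 133.5]
tcp_rot: [-0.001, -0.662, 0.75, 0.001]
wrist_force: [-1.1, -0.3, -0.2]
width: 36.9
```

apply_moves(
  steps=[
    [0.2, 0, 0, 0, 0],
    [0.06, 0, 0, 0, 0],
    [0.06, 0, 0, 0, 0],
    [0.06, 0, 0, 0, 0],
  ],
)

```text
time: 29.35
eef_pos: [572.2, 86.7, 136.8]
tcp_rot: [0.001, -0.662, 0.749, -0.001]
wrist_force: [0.5, 1.4, 5.9]
width: 11.6
```

```bash
python3 -c "
from h import *; rep()"
```

```text
j6 -0.025 t 29.35 ang -0.0023 M [ 0.242  0.09  -0.047] F [0.5 1.4 5.9] pos [572.2  86.7 136.8] w 11.6
```

apply_moves(
  steps=[
    [0.06, 0.06, 0, 0, 0],
    [0.06, 0.11, 0, 0, 0],
    [0.06, 0.11, 0, 0, 0],
    [0.06, 0.11, 0, 0, 0],
    [0.06, 0.06, 0, 0, 0],
  ],
)

```text
time: 29.98
eef_pos: [563.8, 18.9, 136.8]
tcp_rot: [0.001, -0.662, 0.749, -0.001]
wrist_force: [0.7, 2.6, 6.9]
width: 11.8
```

```bash
python3 -c "
from h import *; rep()"
```

```text
j6 0.143 t 29.98 ang -0.0028 M [0.501 0.065 0.003] F [0.7 2.6 6.9] pos [563.8  18.9 136.8] w 11.8
```

apply_moves(
  steps=[
    [0.06, 0.04, 0, 0, 0],
    [0.06, 0.02, 0, 0, 0],
    [0.06, 0.015, 0, 0, 0],
    [0.06, 0, 0, 0, 0],
  ],
)

```text
time: 30.48
eef_pos: [562.6, 9.0, 136.8]
tcp_rot: [0.001, -0.662, 0.749, -0.0]
wrist_force: [0.6, 5.7, 7.0]
width: 11.2
```

```bash
python3 -c "
from h import *; rep()"
```

```text
j6 -0.065 t 30.48 ang -0.0022 M [0.922 0.05  0.029] F [0.6 5.7 7. ] pos [562.6   9.  136.8] w 11.2
```

apply_moves(
  steps=[
    [0.06, 0.01, 0, 0, 0],
    [0.06, 0.01, 0, 0, 0],
    [0.06, 0, 0, 0, 0],
  ],
)

```text
time: 30.85
eef_pos: [562.6, 8.9, 136.8]
tcp_rot: [0.003, -0.663, 0.749, 0.001]
wrist_force: [3.0, 17.7, 5.8]
width: 11.6
```

```bash
python3 -c "
from h import *; rep()"
```

```text
j6 -0.090 t 30.85 ang -0.0008 M [ 2.809 -0.345 -0.026] F [ 3.  17.7  5.8] pos [562.6   8.9 136.8] w 11.6
```

apply_moves(
  steps=[
    [0.06, -0.016, 0, 0, 0],
    [0.25, 0, 0, 0, 0],
    [0.4, 0, 0, 0, 0],
    [0.4, 0, 0, 0, 0],
    [0.4, 0, 0, -0.1, 0],
  ],
)

```text
time: 31.48
eef_pos: [560.2, 7.5, 149.2]
tcp_rot: [-0.001, -0.662, 0.749, 0.001]
wrist_force: [-0.9, 0.6, 0.5]
width: 37.2
```

apply_moves(
  steps=[
    [0.4, 0, 0, -0.3, 0],
    [0.4, 0, 0, -0.35, 0],
    [0.4, 0, 0.3, -0.2, 0],
    [0.4, 0, 0.3, 0, 0],
    [0.4, 0, 0.1, 0, 0],
  ],
)

```text
time: 32.1
eef_pos: [456.2, 20.7, 279.9]
tcp_rot: [0.001, -0.662, 0.749, -0.001]
wrist_force: [-0.1, 0.0, -1.0]
width: 37.4
```

```bash
python3 - <<'E'
from h import *
from station import robot,camera
from scipy.spatial.transform import Rotation as Ro
s=rep(); c=camera("wrist"); cv2.imwrite("pics/w6.png",c["color"])
R=np.eye(4); q=s["tcp_rot"]; R[:3,:3]=Ro.from_quat([q[1],q[2],q[3],q[0]]).as_matrix(); R[:3,3]=s["eef_pos"]
W=cloud(c,R@c["tool_from_camera"])
def st(W):
  m=(np.hypot(W[...,0]-561,W[...,1]-9)<35)&(W[...,2]>150)&(W[...,2]<175)
  p=W[m]; print(len(p),cv2.minAreaRect(p[:,:2].astype(np.float32)) if len(p)>5 else 0)
st(W)
c=camera("scene"); cv2.imwrite("pics/sc6.png",c["color"]); W=cloud(c); st(W)
c=camera("side"); cv2.imwrite("pics/s6.png",c["color"]); 
E
```

```text
j6 -0.005 t 32.1 ang -0.0024 M [0.035 0.174 0.056] F [-0.1  0.  -1. ] pos [456.2  20.7 279.9] w 37.4
690 ((560.7900390625, 9.612598419189453), (11.435867309570312, 39.76767349243164), 83.1253433227539)
167 ((561.5370483398438, 7.265373229980469), (12.174029350280762, 39.554386138916016), 81.33705139160156)
```

View pics/w6.png

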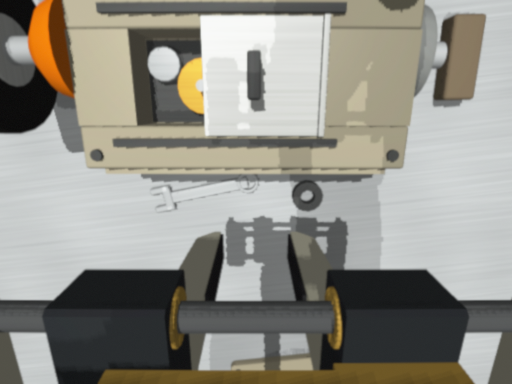

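View pics/s6.png

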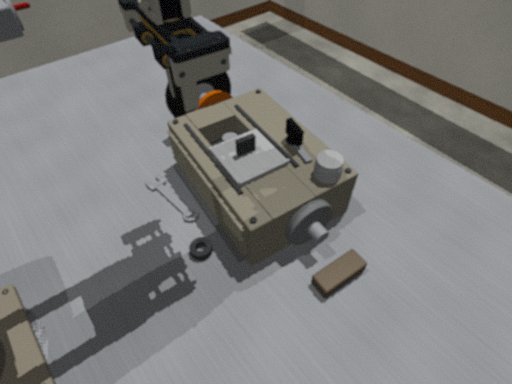

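View pics/sc6.png

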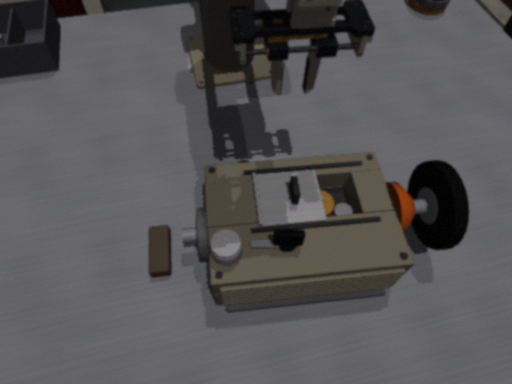

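```bash
python3 -c "
from station import robot; print(robot.job_done())"
```

```text
the job is handed in; nothing more can be done
None
```

The latch is free and turned to its open stop. The hatch is fully open, and the arm has let go and is clear of everything. I handed the job in at about 32 s of the 69 s.

- **Freeing the latch:** It took six strokes, starting anticlockwise. The binds were at about +0.23, −0.16, +0.25, −0.20, +0.29 and −0.24 rad. I pressed each one to 0.22–0.25 N m, and no settled reading went over about 0.27 N m (the limit is 0.4). I turned faster between binds and took no moment readings during those turns.
- **Opening the latch:** It then turned anticlockwise at friction torque up to the stop. There the torque rose to 0.24 N m with the latch at about 1.45 rad. I took the twist off before letting go of the knob.
- **Opening the hatch:** I slid it by the tab until it stopped dead at about 18 N. The tab moved 79.7 mm by the wrist camera and 80.6 mm by the scene camera, against 80 mm for fully open. The gripper itself travelled only about 78.4 mm, which may be a slight shift when it closed on the tab.
- **Last checks:** The final pictures show the tongue pointing along −y, the hatch open and the gripper empty. By eye, the tin, wrench, collar and compound bar are where they were; I did not measure them.
- **Sensor disagreement:** The wrist moment readings were noisy by about 0.03–0.05 N m. I cross-checked them against the last joint's torque, which agreed once the arm had settled but not just after fast turns.

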